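# Level the work plate of a stamping press and keep the level pressed down

### The job

The work plate of the stamping press has dropped at its levelling foot. Set the spirit level gently on the middle of the plate, lying lengthwise between the pivot pin and the levelling foot, and let go of it; then turn the foot's knurled knob until the bubble stands centred between its inner marks. Then press down on the middle of the level with about 12 N and finish while still pressing, bubble centred, so that the foot can be locked; leave everything else where it is.

Things in the scene. Friction and masses are not known exactly. Their poses are not given: they have to be found in the camera images.
- level: Machine spirit level, loose: dark grey bar 200 mm long (its x), 36 mm wide (its y), 27 mm high, 0.6 kg, both ends alike. Origin: centre of its underside. A flat-topped vial housing as wide as the bar, 110 mm long, rises in the middle to 38 mm and holds the vial, with a 16 mm white bubble, in a slot. Pinch it across its width. It starts on the bench, left of the press.
- bubble (a joint): Place of the bubble, m along the level's x from the middle of the vial: 0 = centred, positive = towards the level's +x end. It goes to the high end, 3 mm for each mrad of tilt, and rests after about 2 s. Within 2.5 mm of 0 it is between the inner marks (10.5 mm either side of the middle). Its travel ends at 17 mm.
- plate: Steel work plate of the press, 250 mm (its x) by 300 mm (its y), top 120 mm above the bench; origin: centre of its top face. Hinged on a level pivot pin along its x at y = -150 mm, carried by the levelling foot at y = +185 mm on a lug; the foot side starts 0.6 to 1.2 mm too low. The press's column stands at y = -310 mm, its head swung out beyond. A back stop 10 mm high begins at x = 110 mm.
- knob (a point): Middle of the round knurled steel knob on the levelling foot: 44 mm across, 26 mm high, this point on its upright axis, 34 mm above the plate's top. Turned clockwise seen from above it raises the foot side 2.5 mm a turn: the bubble moves 3.5 mm per rad towards the foot; counter-clockwise lowers it. It turns 4 rad either side of level, needs about 0.1 N m and stays where it is left.
- die: Bystander on the plate: brass stamping die on a steel base, 45 x 55 mm, 19 mm high, near the plate's far right corner. Origin: centre of its underside.
- parallel: Bystander: plain steel bar, 200 x 32 x 32 mm, no vial, on the bench to the left of the level. Origin: centre of its underside.
- foil_roll: Bystander: roll of foil standing on end, 68 mm across, 60 mm high. Origin: centre of its underside.
- spare_knob: Bystander: spare knurled screw standing on its head, 32 mm across, 48 mm high in all. Origin: centre of its underside.
- spanner: Bystander: open spanner 170 mm long, lying along its x on the bench to the left of the plain bar. Origin: under its middle.
- screwdriver: Bystander: screwdriver 180 mm long, lying along its x. Origin: under its middle.
- oil_cup: Bystander: small aluminium cup, 72 mm across, 50 mm high, near the robot on the right. Origin: centre of its underside.

How it is judged:
On the way, in this order (a step that is already met when the one before it is completed fails the run):
1. the level lies lengthwise on the middle of the plate, let go of, and its bubble shows the plate out of level (x of level in the frame of plate between -0.09 and 0.09 m and y of level in the frame of plate between -0.05 and 0.05 m and z of level in the frame of plate between -0.003 and 0.003 m and angle between the x axis of level and the y axis of plate, either way round below 0.15 rad and contact force between level and the fingers below 0.1 N and (value of joint bubble below -0.0035 m or value of joint bubble above 0.0035 m)), for 0.3 s.
2. the foot is turned until the bubble rests centred, the fingers off the level (value of joint bubble between -0.0025 and 0.0025 m and z of level in the frame of plate below 0.003 m and contact force between level and the fingers below 0.1 N), for 0.4 s.
At the end, for the whole second after the job is handed in: The level lies flat and still on the plate, its middle within 50 mm (y) and 90 mm (x) of the plate's, along y within 0.15 rad; bubble within 2.5 mm of centre; the fingers press the level so that it bears on the plate with 10 to 36 N, weight included; the robot touches neither plate nor knob (x of level in the frame of plate between -0.09 and 0.09 m and y of level in the frame of plate between -0.05 and 0.05 m and z of level in the frame of plate between -0.003 and 0.003 m and angle between the x axis of level and the y axis of plate, either way round below 0.15 rad and value of joint bubble between -0.0025 and 0.0025 m and contact force between level and plate between 10 and 36 N and contact force between level and the fingers above 3 N and contact force between plate and the arm below 0.5 N and linear speed of level below 0.01 m/s); the arm keeps its last pose, push and grip.
It fails at once if a bystander is moved (distance of any of die, parallel, foil_roll, spare_knob, spanner, screwdriver, oil_cup from where it was at the start of the episode above 0.02 m).
It fails at once if the level is dropped or slammed on the plate (more than 80 N) (contact force between level and plate above 80 N).
It also fails if it takes over 72 s, if anything falls off the work surface, if the arm or the gripper's body presses on something with over 40 N, if the wrist force passes 120 N, or if a joint passes its speed limit or range.

### The arm

A 6-joint arm with a two-finger parallel gripper is mounted at the origin on the work surface. World frame = base frame: x ahead of the robot, y to its left, z up, the work surface at z = 0. Lengths are in m, angles in rad, forces in N, time in s.
With the tool pointing down it reaches from about 0.35 to 0.85 m from the base axis. Payload 8.1 kg.
Tool frame: the origin (TCP) lies on the mounting face of the last link; the fingertips stand 186 mm ahead of it and the grasp point (between the pads) lies 167 mm ahead of it (robot.finger_overhang is the distance from the TCP to the fingertips, in m); z points along the fingers, y is the line along which they close (so a half turn about z gives the same grasp; the last joint's range is limited). The gripper opens to 93 mm and grips with 3 to 60 N. Pads are 15 mm wide; open, the fingers measure 128 mm over their backs; the gripper's body (75 mm by 188 mm) begins 65 mm behind the grasp point.
Start: joints at [-1.214, 0.13, 1.488, -0, 1.523, -0.085], TCP at [0.257, -0.542, 0.405] pointing down, gripper open.
Joint ranges: [-2.96, 2.96], [-0.89, 2.26], [0.02, 2.5], [-1.34, 4.48], [0, 2.73], [-2.66, 2.66]. Speed limits (rad/s): [2.39, 2.39, 2.79, 3.14, 3.14, 3.14].

### API

Orientations are given as a rotation vector (axis times angle).
In Python, from plant import readout, read_camera, get_calibration, job, robot gives the robot as it stands.
- The arm moves only by the shell command python3 -m handwheel 'ROWS' [FORCE]. ROWS is JSON, a list of rows, each a list of 5 numbers: the shift along the world's x, y, z in cm, then the turn about the world's z in rad, then the closure, from 0 (fully open) to 1 (shut). In form: [[tx, ty, tz, spin, gripper], ...]. A call has 1 to 10 rows; each row shifts and turns the commanded pose from where the row before left it; what a row does not reach is not made up. A row lasts 1/8 s, in which the tool goes at most 62.5 mm and 10.7 degrees, less where a joint would pass 70% of its speed; a pose out of reach is approached as far as the arm can. A call is refused whole if a number of a shift passes 6.25 or a number of a turn 0.188, either way. A call with a gripper value outside its range is refused whole. The fingers move at their own pace and stop on an object; FORCE is the grip in N (left out, the last holds). Time passes only in rows, so rows that do not move let the fingers close. It gives the time, the measured TCP pose, the force, the opening and the grip force at its end, in the units of the state.
- readout.read_state(): the state, without advancing time (a new reading comes with each control period).
- read_camera(name): name is "scene" or "top" or "wrist"; returns the picture (420x560x3 uint8, red, green, blue); there is no depth.
- get_calibration(name): a dict with "fovy" (degrees; the focal length in pixels is half the picture's height over the tangent of half this angle, whatever the lens; pixels are square), "cx", "cy" (the principal point, pixels), "dist_coeffs" ([k1, k2, p1, p2, k3] as OpenCV has them; the pictures are not rectified), "pose" (4x4, takes a point from camera to world coordinates). Camera axes: x right, y down, z forward; pixel columns grow to the right and rows downward; lengths in m; the calibration is good to about 2 mm. A picture is of the moment at which its call begins: read the wrist's pose just before it. get_calibration takes no time and is no camera call; for the wrist camera it gives the pose at the moment of the call.
- job.close_job(): hands the job in; it is judged then, once.
The state is a dict: "t": time; "q": joint angles; "dq": joint speeds; "joint_torque": joint torques, N m; "tool_pos": TCP position; "orientation": TCP orientation; "force": force on the tool from outside, world axes, zero at the start; "wrist_torque": the same for the moment, N m; "opening": finger opening in m; "gripper_force": force on a finger pad.
Only numpy, scipy, OpenCV 4.12 (cv2) and the standard library are available. Lean on these libraries where they do the work, as an engineer would, in place of code of your own. Each camera call takes 0.05 s, during which the arm holds its last target. There are 200 camera calls.

## Working session

There is one attempt and no reset: what is moved stays moved. The work goes in short steps, Python scripts to look and compute and a shell command to move; the robot and the scene stay as the last step left them, time stands still between calls to the robot, and variables do not carry over. Pictures are saved under pics/ and viewed, at most 10 in all, crops included, and the job is handed in when it is done.

```bash
ls; mkdir -p pics; cat > h.py <<'E'
import cv2,numpy as np
from plant import readout, read_camera, get_calibration
def K(c):
    f=210/np.tan(np.radians(c['fovy'])/2); return np.array([[f,0,c['cx']],[0,f,c['cy']],[0,0,1]])
def ray(c,uv):
    p=cv2.undistortPoints(np.array(uv,float).reshape(-1,1,2),K(c),np.array(c['dist_coeffs'],float)).reshape(-1,2)
    T=np.array(c['pose']); d=np.c_[p,np.ones(len(p))]@T[:3,:3].T
    return T[:3,3],d
def onz(c,uv,z):
    o,d=ray(c,uv); return o+d*((z-o[2])/d[:,2])[:,None]
def two(c1,uv1,c2,uv2):
    o1,d1=ray(c1,uv1);o2,d2=ray(c2,uv2);r=[]
    for a,b in zip(d1,d2):
        s=np.linalg.lstsq(np.c_[a,-b],o2-o1,rcond=None)[0]; p,q=o1+a*s[0],o2+b*s[1]; r.append(np.r_[(p+q)/2,np.linalg.norm(p-q)])
    return np.array(r)
def proj(c,P):
    T=np.linalg.inv(np.array(c['pose'])); rv=cv2.Rodrigues(T[:3,:3])[0]
    return cv2.projectPoints(np.array(P,float).reshape(-1,1,3),rv,T[:3,3],K(c),np.array(c['dist_coeffs'],float))[0].reshape(-1,2)
def snap(n,f):
    c=get_calibration(n); im=read_camera(n); cv2.imwrite('pics/'+f,im[:,:,::-1]); return c,im
E
python3 - <<'E'
from h import *
for n in('scene','top'):
    c,im=snap(n,n+'0.png'); print(n,np.round(c['pose'],3).tolist(),c['fovy'])
s=readout.read_state();print(s)
E
```

```text
pics
scene [[0.543, 0.665, -0.512, 1.246], [0.839, -0.443, 0.315, -0.328], [-0.017, -0.601, -0.799, 1.301], [0.0, 0.0, 0.0, 1.0]] 42.46469823352296
top [[0.004, -0.998, 0.07, 0.424], [-1.0, -0.004, -0.0, 0.148], [0.0, -0.07, -0.998, 1.396], [0.0, 0.0, 0.0, 1.0]] 50.48500687418245
{'t': 0.1, 'q': array([-1.21441530e+00,  1.31082678e-01,  1.48918922e+00,  1.06068377e-05,
        1.52298774e+00, -8.53838145e-02]), 'dq': array([-0.00076232, -0.00304592, -0.00366785,  0.00088454, -0.0020113 ,
        0.00018881]), 'joint_torque': array([ 6.19052771e-04, -5.61341965e+01, -4.93096483e+01,  7.69997737e-02,
        2.91105034e-02, -5.39555617e-05]), 'tool_pos': array([ 0.25647896, -0.54218799,  0.40378351]), 'orientation': array([-3.06365328e+00, -6.87930718e-01,  3.37050882e-04]), 'force': array([-0.59436399,  0.5330021 , -0.06121627]), 'wrist_torque': array([0.01411818, 0.02885678, 0.01228642]), 'gripper_force': 0.0, 'opening': 0.0937171627978491}
```

View pics/scene0.png

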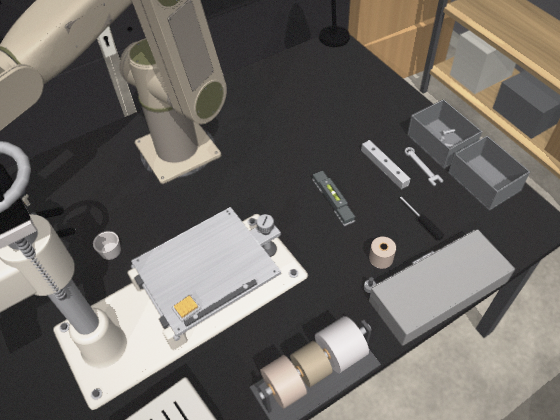

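View pics/top0.png

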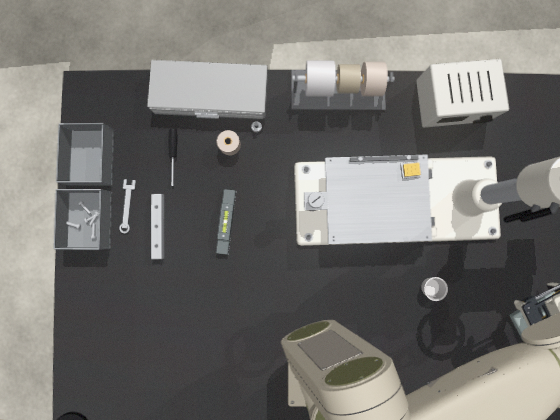

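The scene view shows the level near (333,198), the knob near (264,223) and the plate around (205,270). In the top view the level is near (226,222), the knob at (315,201), and the plate spans about (327..430, 157..243). Next I measure these with masks and zoom in.

```bash
python3 - <<'E'
from h import *
t=cv2.imread('pics/top0.png');s=cv2.imread('pics/scene0.png')
ct,cs=get_calibration('top'),get_calibration('scene')
def blob(im,roi,lo,name):
    x0,y0,x1,y1=roi; sub=im[y0:y1,x0:x1]; g=cv2.cvtColor(sub,cv2.COLOR_BGR2GRAY)
    m=(g>lo).astype(np.uint8)*255; m=cv2.morphologyEx(m,cv2.MORPH_CLOSE,np.ones((5,5)))
    k=max(cv2.findContours(m,0,1)[0],key=cv2.contourArea); r=cv2.minAreaRect(k); b=cv2.boxPoints(r)+[x0,y0]
    print(name,np.round(r[0]+np.array([x0,y0]),1),np.round(r[1],1),np.round(b,1).tolist()); return b
b=blob(t,(205,180,245,265),50,'lev top'); print(onz(ct,b,0.027).round(4))
b2=blob(s,(305,165,365,230),60,'lev scene'); 
b=blob(t,(320,150,432,250),110,'plate top'); print(onz(ct,b,0.12).round(4))
def hv(im,roi):
    x0,y0,x1,y1=roi; h=cv2.cvtColor(im[y0:y1,x0:x1],cv2.COLOR_BGR2HSV)
    m=((h[...,0]>25)&(h[...,0]<50)&(h[...,1]>110)&(h[...,2]>90)); y,x=np.nonzero(m); return np.array([x.mean()+x0,y.mean()+y0]),m.sum(),np.cov(x,y)
a=hv(t,(205,180,245,265));c=hv(s,(305,165,365,230));print(a,c,two(ct,[a[0]],cs,[c[0]]))
z=lambda im,x,y,w,h,k:cv2.resize(im[y:y+h,x:x+w],(w*k,h*k),interpolation=cv2.INTER_CUBIC)
A=np.hstack([z(t,200,180,65,50,6),z(t,290,175,65,50,6)]);B=np.hstack([z(s,305,170,65,50,6),z(s,235,200,65,50,6)])
cv2.imwrite('pics/z1.png',np.vstack([A,B]))
E
```

```text
lev top [224.5 222. ] [84. 39.] [[205.0, 180.0], [244.0, 180.0], [244.0, 264.0], [205.0, 264.0]]
[[0.5818 0.3657 0.027 ]
 [0.5823 0.2448 0.027 ]
 [0.3243 0.2426 0.027 ]
 [0.3235 0.362  0.027 ]]
lev scene [334.1 197.5] [62.5 16.9] [[309.5, 176.4], [323.4, 166.9], [358.7, 218.5], [344.7, 228.0]]
plate top [375.4 199.1] [ 87.2 113.6] [[317.3, 157.3], [430.9, 153.7], [433.6, 240.9], [320.0, 244.5]]
[[ 0.6386  0.0268  0.12  ]
 [ 0.6514 -0.3057  0.12  ]
 [ 0.3979 -0.3085  0.12  ]
 [ 0.3873  0.0196  0.12  ]]
(array([224.94736842, 221.13157895]), np.int64(38), array([[ 1.24039829, -6.01991465],
       [-6.01991465, 48.44167852]])) (array([332.88888889, 192.24444444]), np.int64(45), array([[12.55555556, 16.82323232],
       [16.82323232, 24.82525253]])) [[0.45530494 0.30212764 0.03742735 0.00237475]]
```

View pics/z1.png

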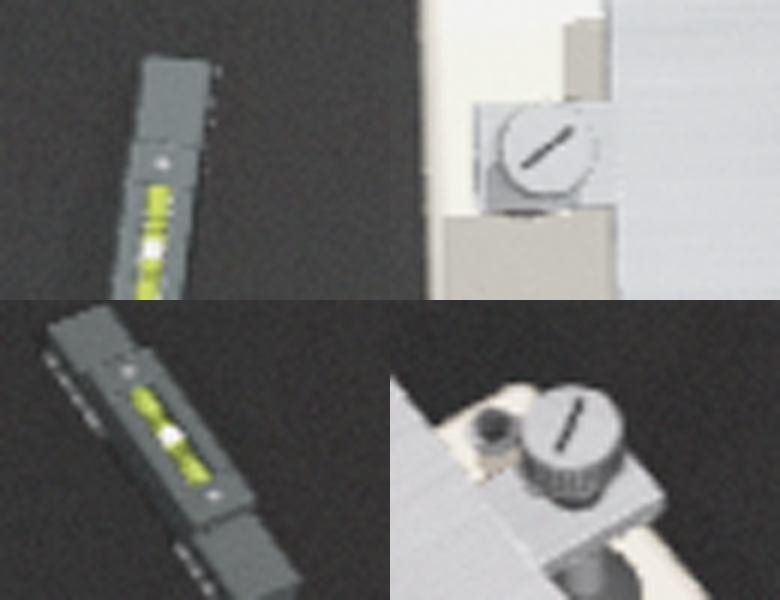

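The zoom shows the level's housing and screws (top view: screw (227,207); scene: screws (326,182) and (340.5,202.5)). The knob's top face is at top (316.3,200) and scene (265.5,221.7). My level threshold was too low.

```bash
python3 - <<'E'
from h import *
t=cv2.imread('pics/top0.png');s=cv2.imread('pics/scene0.png')
ct,cs=get_calibration('top'),get_calibration('scene')
print('screw',two(ct,[[227,207]],cs,[[340.5,202.5]]),'knobtop',two(ct,[[316.3,200]],cs,[[265.5,221.7]]))
g=cv2.cvtColor(t[180:265,205:245],cv2.COLOR_BGR2GRAY); print(np.percentile(g,[5,30,50,70,80,90]))
m=cv2.morphologyEx((g>72).astype(np.uint8),cv2.MORPH_OPEN,np.ones((3,3)))
k=max(cv2.findContours(m,0,1)[0],key=cv2.contourArea); r=cv2.minAreaRect(k); b=cv2.boxPoints(r)+[205,180]
P=onz(ct,b,0.030);print(r,P.round(4),P.mean(0))
# plate top only: mask right of the knob lug
g=cv2.cvtColor(t,cv2.COLOR_BGR2GRAY)
print([int(v) for v in g[225,318:336]],[int(v) for v in g[225,424:438]],[int(v) for v in g[150:164,345]],[int(v) for v in g[236:250,375]])
z=lambda im,x,y,w,h,k:cv2.resize(im[y:y+h,x:x+w],(w*k,h*k),interpolation=cv2.INTER_CUBIC)
cv2.imwrite('pics/z2.png',np.vstack([z(t,290,145,160,110,5)]))
E
```

```text
screw [[0.4989922  0.29714807 0.03794162 0.00437708]] knobtop [[0.51346057 0.03679819 0.16038278 0.00695072]]
[ 60.  64.  66.  68. 108. 132.]
((19.846153259277344, 41.230770111083984), (12.899612426757812, 64.99420166015625), 7.125016689300537) [[0.3584 0.3331 0.03  ]
 [0.5563 0.3108 0.03  ]
 [0.5515 0.2712 0.03  ]
 [0.3537 0.2939 0.03  ]] [0.45497698 0.30225579 0.03      ]
[197, 196, 196, 197, 198, 198, 199, 198, 192, 181, 197, 214, 215, 215, 214, 215, 216, 216] [210, 209, 209, 209, 209, 206, 207, 168, 131, 135, 163, 228, 240, 240] [74, 78, 78, 76, 77, 76, 76, 218, 216, 217, 217, 214, 215, 216] [211, 213, 211, 209, 213, 211, 182, 95, 59, 60, 59, 59, 59, 60]
```

View pics/z2.png

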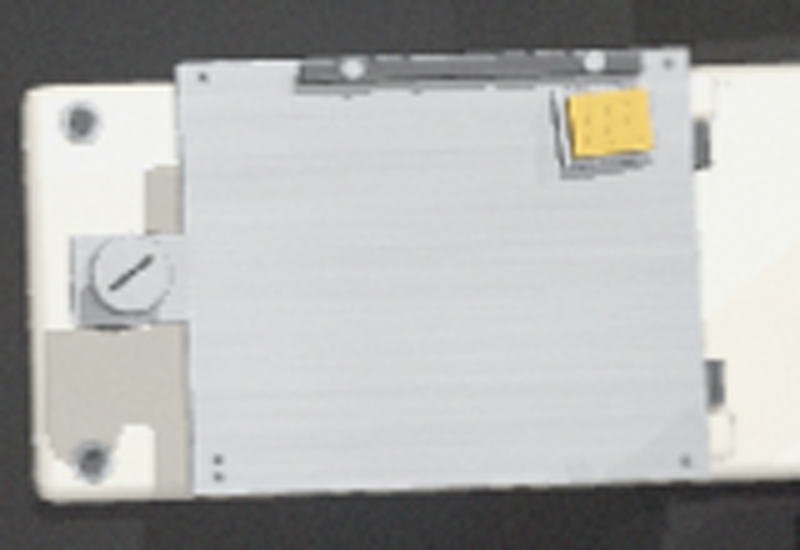

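```bash
python3 - <<'E'
from h import *
ct=get_calibration('top')
b=np.array([(178,65),(690,48),(708,480),(192,494)])/5+[290,145]-0.4
P=onz(ct,b,0.12);print(P.round(4)); c=P.mean(0); 
yd=(P[0]+P[3]-P[1]-P[2])/2; print(c,np.linalg.norm(yd),'y axis yaw',np.degrees(np.arctan2(yd[1],yd[0])))
k=onz(ct,[[316.3-.4,200-.4]],0.167);print(k,'knob from plate',(k-c)[0])
xd=(P[0]+P[1]-P[2]-P[3])/2;print(np.linalg.norm(xd),np.degrees(np.arctan2(xd[1],xd[0])))
E
python3 -m handwheel '[[3,5,0,0.18,0],[3,5,0,0.18,0],[3,5,0,0.18,0],[3,5,0,0.18,0],[3,5,0,0.18,0],[2,5,0,0.18,0],[2,5,0,0.18,0],[1,5,0,0.18,0],[0,5,0,0.18,0],[0,5,0,0.18,0]]' 30
```

```text
[[ 0.6378  0.0039  0.12  ]
 [ 0.6499 -0.296   0.12  ]
 [ 0.3988 -0.3015  0.12  ]
 [ 0.3905 -0.0032  0.12  ]]
[ 0.5192349  -0.14920297  0.12      ] 0.2992552799437949 y axis yaw 91.96622397986332
[[0.51235471 0.03550549 0.167     ]] knob from plate [-0.00688018  0.18470846  0.047     ]
0.24929508175625084 1.44327452748837
t: 1.35
tool_pos: [0.4563, -0.0407, 0.4043]
orientation: [-1.357, -2.833, 0.0]
force: [0.8, 0.4, 0.6]
opening: 0.093
gripper_force: 0.0
```

```bash
python3 -m handwheel '[[0,5,0,0.13,0],[0,5,0,0.13,0],[0,5,0,0.13,0],[0,5,-1,0.13,0],[0,5,-2,0.13,0],[0,5,-3,0.138,0],[0,4.3,-3,0,0],[0,0,0,0,0],[0,0,0,0,0]]'
python3 - <<'E'
from h import *
c,im=snap('wrist','w1.png');print(np.round(c['pose'],3).tolist(),c['fovy']);print(readout.read_state()['tool_pos'])
E
```

```text
t: 2.48
tool_pos: [0.4565, 0.3004, 0.3146]
orientation: [-0.175, -3.136, 0.001]
force: [0.1, -0.7, 0.2]
opening: 0.0928
gripper_force: 0.0
[[0.112, 0.966, 0.234, 0.392], [0.994, -0.108, -0.028, 0.307], [-0.002, 0.236, -0.972, 0.294], [0.0, 0.0, 0.0, 1.0]] 61.55441724627054
[0.45686997 0.30009878 0.31537278]
```

View pics/w1.png

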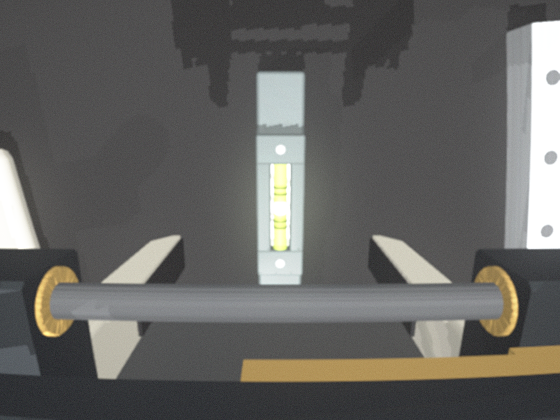

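The wrist view shows the level upright in the picture. Its screws are at (280,149) and (280,263), the bar's edges are at x 257 and 304, and it lies between the open fingers.

```bash
python3 - <<'E'
from h import *
c=get_calibration('wrist');ct=get_calibration('top')
P=onz(c,[[280,149],[280,263]],.038);print(P,P.mean(0),np.arctan2(*(P[0]-P[1])[[1,0]]))
# height check: screw in top view and wrist
print(two(c,[[280,149]],ct,[[226.6,206.6]]))
E
```

```text
[[0.41343099 0.30692132 0.038     ]
 [0.50124755 0.29718269 0.038     ]] [0.45733927 0.30205201 0.038     ] 3.0311465235237844
[[ 0.47527418  0.3166681  -0.23804186  0.08040354]]
```

```bash
python3 -m handwheel '[[0,0.2,-3,0,0],[0,0,-3,0,0],[0,0,-3,0,0],[0,0,-2,0,0],[0,0,-1,0,0],[0,0,0,0,0.4],[0,0,0,0,0.8],[0,0,0,0,0.9],[0,0,0,0,0.9],[0,0,0,0,0.9]]' 35
```

```text
t: 3.78
tool_pos: [0.4566, 0.3027, 0.195]
orientation: [0.175, 3.136, 0.0]
force: [-0.8, -0.3, -0.6]
opening: 0.0476
gripper_force: 0.0
```

```bash
python3 -m handwheel '[[0,0,0,0,0.9],[0,0,0,0,0.9],[0,0,0,0,0.9],[0,0,2,0,0.9],[0,0,4,0,0.9],[0,0,4,0,0.9],[0,0,4,0,0.9],[0,0,1,0,0.9],[0,0,0,0,0.9]]' 35
```

```text
t: 4.9
tool_pos: [0.4564, 0.3025, 0.3437]
orientation: [-0.175, -3.136, 0.001]
force: [0.4, 0.9, -6.1]
opening: 0.0354
gripper_force: 35.0
```

```bash
python3 -m handwheel '[[0,0,4,0,0.9],[0,-2.6,2,-0.137,0.9],[0.9,-5.5,0,-0.16,0.9],[0.9,-5.5,0,-0.16,0.9],[0.9,-5.5,0,-0.16,0.9],[0.9,-5.5,0,-0.16,0.9],[0.9,-5.5,0,-0.16,0.9],[0.9,-5.5,0,-0.16,0.9],[0.9,-5.5,0,-0.16,0.9],[0,-5.5,0,-0.17,0.9]]'
python3 -m handwheel '[[0,0,-2,0,0.9],[0,0,-2,0,0.9],[0,0,-2,0,0.9],[0,0,-1,0,0.9],[0,0,0,0,0.9],[0,0,0,0,0.9]]'
python3 - <<'E'
from h import *
snap('wrist','w2.png'); snap('scene','s2.png')
a=cv2.imread('pics/s2.png')[150:360,90:320];cv2.imwrite('pics/s2z.png',cv2.resize(a,None,fx=2.6,fy=2.6))
s=readout.read_state();print(s['tool_pos'],s['q'][5])
E
```

```text
t: 6.15
tool_pos: [0.5192, -0.1651, 0.4012]
orientation: [-2.189, -2.248, 0.002]
force: [1.0, 0.8, -5.1]
opening: 0.0359
gripper_force: 35.0
t: 6.9
tool_pos: [0.52, -0.1631, 0.3357]
orientation: [2.184, 2.257, 0.001]
force: [0.6, -0.1, -6.0]
opening: 0.0361
gripper_force: 35.0
[ 0.51999209 -0.16338111  0.33596978] -0.4308340063835826
```

View pics/s2z.png

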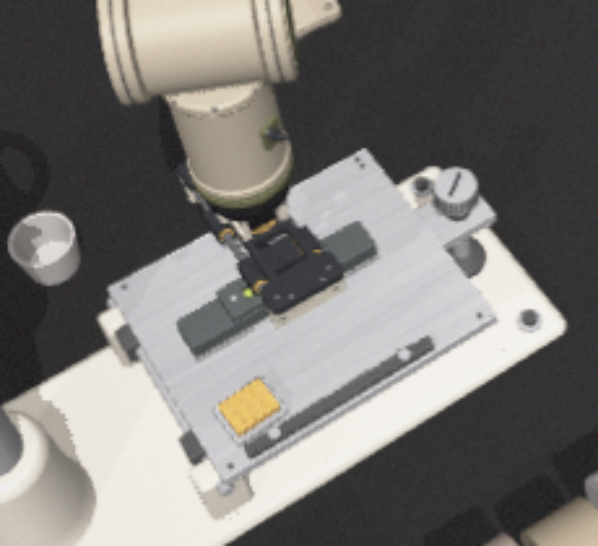

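The scene view shows the level held lengthwise over the plate's middle, clear of the die at (250,405) in the crop and the knob at (455,190).

```bash
python3 -m handwheel '[[0,0,-0.8,0,0.9],[0,0,-0.5,0,0.9],[0,0,-0.3,0,0.9],[0,0,-0.2,0,0.9],[0,0,-0.1,0,0.9],[0,0,0,0,0.9]]'
python3 -m handwheel '[[0,0,-0.1,0,0.9],[0,0,-0.1,0,0.9],[0,0,0,0,0.9]]'
```

```text
t: 7.75
tool_pos: [0.5196, -0.1634, 0.3158]
orientation: [2.186, 2.257, 0.0]
force: [-0.7, -1.3, -6.6]
opening: 0.0355
gripper_force: 35.0
t: 8.12
tool_pos: [0.5197, -0.1634, 0.3144]
orientation: [2.185, 2.256, 0.0]
force: [-3.1, 2.1, -0.0]
opening: 0.0357
gripper_force: 35.0
```

Contact made: the weight is taken by the plate. I lower slightly more, open, and rise straight up.

```bash
python3 -m handwheel '[[0,0,-0.05,0,0.9],[0,0,0,0,0.9]]' 10
python3 -m handwheel '[[0,0,0,0,0.5],[0,0,0,0,0.2],[0,0,0,0,0],[0,0,0,0,0],[0,0,0,0,0],[0,0,0,0,0],[0,0,3,0,0],[0,0,5,0,0],[0,0,2,0,0],[0,0,0,0,0]]'
python3 - <<'E'
from h import *
snap('wrist','w3.png');print(readout.read_state()['tool_pos'])
E
```

```text
t: 8.38
tool_pos: [0.5197, -0.1634, 0.3144]
orientation: [2.185, 2.256, 0.0]
force: [-5.1, 2.5, 5.1]
opening: 0.0361
gripper_force: 10.0
t: 9.62
tool_pos: [0.52, -0.1636, 0.4148]
orientation: [2.183, 2.254, 0.002]
force: [1.0, -0.1, -1.0]
opening: 0.0931
gripper_force: 0.0
[ 0.51957744 -0.16339105  0.41272648]
```

View pics/w3.png

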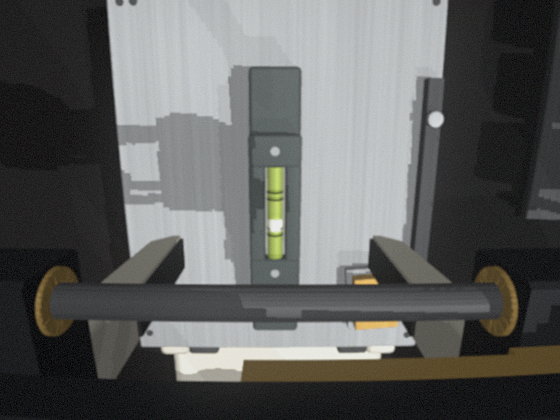

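The wrist view shows the level free on the plate. Its screws are at (275,152) and (275,273), the marks near y 192 and 233, and the bubble near (275,226), off towards the pivot. I now write a bubble measuring helper.

```bash
cat >> h.py <<'E'
def bubble(c,im,zt=0.155):
    """columns around the vial -> profile along world y; returns bubble offset (mm, + = to foot)"""
    h=cv2.cvtColor(im,cv2.COLOR_RGB2HSV).astype(int)
    g=((h[...,0]>22)&(h[...,0]<55)&(h[...,1]>90)&(h[...,2]>70)).astype(np.uint8)
    g=cv2.morphologyEx(g,cv2.MORPH_CLOSE,np.ones((25,5)))
    n,l,st,ce=cv2.connectedComponentsWithStats(g); i=1+np.argmax(st[1:,4]); x,y,w,hh,_=st[i]
    vial=onz(c,[[x+w/2-.5,y-.5],[x+w/2-.5,y+hh-.5]],zt)
    sub=h[y:y+hh,x:x+w]; m=((sub[...,1]<70)&(sub[...,2]>150))[:,w//4:-(w//4)]
    r=np.nonzero(m.mean(1)>.4)[0]+y
    b=onz(c,[[x+w/2-.5,r.min()-.5],[x+w/2-.5,r.max()+.5]],zt)
    col=h[y:y+hh,x+w//2-2:x+w//2+2,2].mean(1)
    print('vial box',x,y,w,hh,'len',np.linalg.norm(vial[0]-vial[1])*1e3,'bubble rows',r.min(),r.max(),'len',np.linalg.norm(b[0]-b[1])*1e3)
    print('offset mm',(b.mean(0)-vial.mean(0))[1]*1e3); return y,col
E
python3 - <<'E'
from h import *
c,im=snap('wrist','w4.png'); y,col=bubble(c,im); print([(y+i,int(v)) for i,v in enumerate(col)])
P=onz(c,[[275,152],[275,273]],.158);print(P.round(4),P.mean(0))
E
```

```text
vial box 269 168 16 93 len 67.29088259987533 bubble rows 221 233 len 9.564560733505143
offset mm -8.375157464150684
[(np.int32(168), 143), (np.int32(169), 184), (np.int32(170), 204), (np.int32(171), 206), (np.int32(172), 205), (np.int32(173), 206), (np.int32(174), 205), (np.int32(175), 205), (np.int32(176), 204), (np.int32(177), 204), (np.int32(178), 205), (np.int32(179), 206), (np.int32(180), 204), (np.int32(181), 205), (np.int32(182), 203), (np.int32(183), 203), (np.int32(184), 206), (np.int32(185), 203), (np.int32(186), 207), (np.int32(187), 204), (np.int32(188), 205), (np.int32(189), 205), (np.int32(190), 196), (np.int32(191), 186), (np.int32(192), 174), (np.int32(193), 139), (np.int32(194), 118), (np.int32(195), 155), (np.int32(196), 192), (np.int32(197), 197), (np.int32(198), 184), (np.int32(199), 173), (np.int32(200), 141), (np.int32(201), 114), (np.int32(202), 150), (np.int32(203), 194), (np.int32(204), 205), (np.int32(205), 206), (np.int32(206), 205), (np.int32(207), 205), (np.int32(208), 202), (np.int32(209), 204), (np.int32(210), 206), (np.int32(211), 203), (np.int32(212),
[... 455 characters left out ...]
2(233), 227), (np.int32(234), 214), (np.int32(235), 192), (np.int32(236), 154), (np.int32(237), 120), (np.int32(238), 153), (np.int32(239), 193), (np.int32(240), 204), (np.int32(241), 202), (np.int32(242), 200), (np.int32(243), 201), (np.int32(244), 202), (np.int32(245), 201), (np.int32(246), 202), (np.int32(247), 201), (np.int32(248), 201), (np.int32(249), 201), (np.int32(250), 202), (np.int32(251), 201), (np.int32(252), 202), (np.int32(253), 202), (np.int32(254), 200), (np.int32(255), 195), (np.int32(256), 187), (np.int32(257), 183), (np.int32(258), 182), (np.int32(259), 176), (np.int32(260), 154)]
[[ 0.5176 -0.1203  0.158 ]
 [ 0.5202 -0.2066  0.158 ]] [ 0.51886186 -0.16345366  0.158     ]
```

```bash
python3 -m handwheel '[[-0.1,3,0,0.17,0],[-0.1,5,0,0.17,0],[-0.1,5,0,0.17,0],[-0.1,5,0,0.17,0],[-0.1,1.9,0,0.17,0],[-0.1,0,0,0.17,0],[0,0,0,0.17,0],[0,0,0,0.17,0],[0,0,0,0,0],[0,0,0,0,0]]'
python3 - <<'E'
from h import *
c,im=snap('wrist','w5.png');np.save('w5.npy',c,allow_pickle=True);s=readout.read_state();print(s['tool_pos'],s['q'][[0,5]])
E
```

```text
t: 10.98
tool_pos: [0.5133, 0.0356, 0.4119]
orientation: [-0.286, -3.126, 0.0]
force: [-0.5, -0.4, -0.4]
opening: 0.0933
gripper_force: 0.0
[0.51340399 0.0355779  0.41224431] [-0.03046732 -1.41918717]
```

View pics/w5.png

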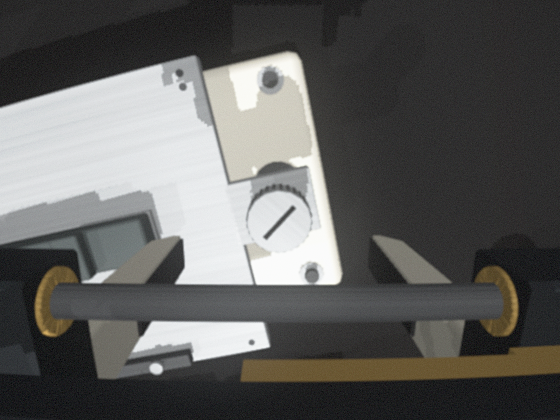

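The wrist view shows the knob's top face centred at about (280,222), between the fingers.

```bash
python3 - <<'E'
from h import *
c=get_calibration('wrist');ct=get_calibration('top');cs=get_calibration('scene')
print(onz(c,[[280,222],[280,222-32],[248,222]],.167), two(c,[[280,222]],ct,[[315.9,199.6]]), two(c,[[280,222]],cs,[[265.1,221.3]]))
E
```

```text
[[0.51471246 0.03698063 0.167     ]
 [0.49343991 0.04086009 0.167     ]
 [0.51085998 0.0160868  0.167     ]] [[0.51140144 0.03704282 0.17880512 0.00092373]] [[0.51582921 0.0375786  0.16417981 0.00155614]]
```

```bash
python3 -m handwheel '[[0.1,0.1,-2.5,0,0],[0,0,-2.5,0,0],[0,0,-1.9,0,0.2],[0,0,-1,0,0.3],[0,0,0,0,0.6],[0,0,0,0,0.6],[0,0,0,0,0.6],[0,0,0,0,0.6],[0,0,0,0,0.6],[0,0,0,0,0.6]]' 25
```

```text
t: 12.28
tool_pos: [0.5149, 0.0369, 0.3351]
orientation: [0.28, 3.127, 0.001]
force: [0.2, 4.2, 6.0]
opening: 0.0434
gripper_force: 25.0
```

```bash
python3 -m handwheel '[[0,0,0.1,0,0.6],[0,0,0,0,0.6]]'
python3 -m handwheel '[[0,0,0,-0.18,0.6],[0,0,0,-0.18,0.6],[0,0,0,-0.18,0.6],[0,0,0,-0.18,0.6]]'
```

```text
t: 12.52
tool_pos: [0.5149, 0.0369, 0.3352]
orientation: [0.28, 3.128, 0.001]
force: [4.0, 5.1, -0.8]
opening: 0.0432
gripper_force: 25.0
t: 13.02
tool_pos: [0.5149, 0.0368, 0.3355]
orientation: [1.372, 2.825, 0.002]
force: [3.7, 3.8, 0.8]
opening: 0.0434
gripper_force: 25.0
```

```bash
python3 -m handwheel '[[0,0,0,-0.18,0.6],[0,0,0,-0.18,0.6],[0,0,0,-0.18,0.6],[0,0,0,-0.18,0.6],[0,0,0,-0.18,0.6],[0,0,0,-0.18,0.6],[0,0,0,-0.18,0.6],[0,0,0,-0.18,0.6],[0,0,0,-0.18,0.6],[0,0,0,0,0.6]]'
python3 -m handwheel '[[0,0,0,0,0.6],[0,0,0,0,0.6]]'
python3 - <<'E'
from h import *
s=readout.read_state();print(s['q'][[0,5]],s['wrist_torque'])
E
```

```text
t: 14.28
tool_pos: [0.5148, 0.0368, 0.3361]
orientation: [2.992, 0.959, 0.002]
force: [0.4, 2.9, 5.9]
opening: 0.0436
gripper_force: 25.0
t: 14.52
tool_pos: [0.5148, 0.0367, 0.3361]
orientation: [2.99, 0.962, 0.002]
force: [0.4, 3.3, 6.2]
opening: 0.0432
gripper_force: 25.0
[-0.02823687  0.91971933] [ 0.42670023 -0.18762827 -0.12454987]
```

```bash
python3 -m handwheel '[[0,0,0,0,0.2],[0,0,0,0,0],[0,0,0,0,0],[0,0,0,0,0],[0,0,3,0,0],[0,0,4.7,0,0],[0.1,-5,0,0.18,0],[0.1,-5,0,0.18,0],[0.1,-5,0,0.18,0],[0.2,-5,0,0.18,0]]'
python3 -m handwheel '[[0,0,0,0.18,0],[0,0,0,0.08,0],[0,0,0,0,0],[0,0,0,0,0],[0,0,0,0,0],[0,0,0,0,0],[0,0,0,0,0],[0,0,0,0,0]]'
cat > b.py <<'E'
from h import *
import sys
c,im=snap('wrist',sys.argv[1]); y,col=bubble(c,im)
r=np.array([i for i in range(2,len(col)-6) if col[i]<170 and col[i]==col[i-2:i+3].min()])+y
print('marks rows',r.tolist(), 'y mm',(onz(c,np.c_[np.full(len(r),277),r],.155)[:,1]*1e3).round(1).tolist())
print(readout.read_state()['tool_pos'],readout.read_state()['t'])
E
python3 b.py w6.png
```

```text
t: 15.78
tool_pos: [0.5194, -0.1645, 0.4123]
orientation: [2.455, 1.96, 0.0]
force: [0.1, -0.4, 0.4]
opening: 0.0932
gripper_force: 0.0
t: 16.77
tool_pos: [0.5196, -0.1629, 0.4122]
orientation: [-2.187, -2.255, 0.0]
force: [-0.3, 0.0, 0.3]
opening: 0.0928
gripper_force: 0.0
vial box 269 170 16 93 len 67.34361488110672 bubble rows 211 223 len 9.406141943456449
offset mm 0.37940635016323054
marks rows [195, 202, 232, 238] y mm [-149.3, -154.2, -175.9, -180.4]
[ 0.51958323 -0.16289797  0.41224299] 16.825
```

```bash
python3 -m handwheel '[[0,0,0,0,0],[0,0,0,0,0],[0,0,0,0,0],[0,0,0,0,0],[0,0,0,0,0],[0,0,0,0,0]]'; python3 b.py w7.png; python3 -c "
import cv2;a=cv2.imread('pics/w7.png')[160:270,240:310];cv2.imwrite('pics/w7z.png',cv2.resize(a,None,fx=5,fy=5,interpolation=2))"
```

```text
t: 17.58
tool_pos: [0.5196, -0.1629, 0.4122]
orientation: [2.187, 2.255, 0.0]
force: [1.1, -1.0, 0.1]
opening: 0.093
gripper_force: 0.0
vial box 270 169 15 94 len 68.01805476834959 bubble rows 211 223 len 9.405584656078084
offset mm 0.04022303302655961
marks rows [195, 202, 232, 238] y mm [-149.3, -154.2, -175.9, -180.4]
[ 0.51957781 -0.16293985  0.41224656] 17.625
```

View pics/w7z.png

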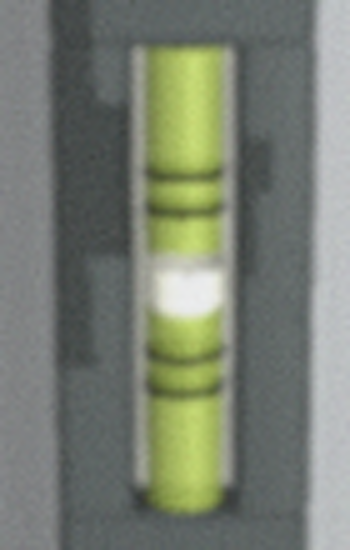

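The close-up shows the bubble (rows 252–318, middle 285) centred between the inner marks at 210 and 355 (middle 282). Now I press, with the fingers nearly closed on either side of the slot.

```bash
python3 -m handwheel '[[0,-0.2,0,0,0.88],[0,0,0,0,0.88],[0,0,0,0,0.88],[0,0,-2,0,0.88],[0,0,-2,0,0.88],[0,0,-1,0,0.88],[0,0,-0.6,0,0.88],[0,0,-0.4,0,0.88],[0,0,0,0,0.88]]'
python3 -m handwheel '[[0,0,-0.2,0,0.88],[0,0,-0.2,0,0.88],[0,0,0,0,0.88]]'
```

```text
t: 18.75
tool_pos: [0.5196, -0.165, 0.3523]
orientation: [2.187, 2.255, 0.0]
force: [0.4, 0.4, 0.2]
opening: 0.0123
gripper_force: 0.0
t: 19.12
tool_pos: [0.5195, -0.1649, 0.3482]
orientation: [-2.187, -2.255, 0.0]
force: [-0.9, 0.1, 0.3]
opening: 0.0111
gripper_force: 0.0
```

```bash
python3 -m handwheel '[[0,0,-0.2,0,0.88],[0,0,-0.1,0,0.88],[0,0,0,0,0.88]]'
python3 -m handwheel '[[0,0,-0.1,0,0.88],[0,0,0,0,0.88]]'
```

```text
t: 19.5
tool_pos: [0.5195, -0.1649, 0.3451]
orientation: [-2.187, -2.255, 0.0]
force: [-0.3, -0.2, -0.0]
opening: 0.0112
gripper_force: 0.0
t: 19.75
tool_pos: [0.5196, -0.165, 0.3444]
orientation: [2.187, 2.255, 0.0]
force: [0.1, 0.0, 0.7]
opening: 0.0111
gripper_force: 0.7
```

```bash
python3 -m handwheel '[[0,0,-0.1,0,0.88],[0,0,0,0,0.88]]'
python3 -m handwheel '[[0,0,-0.1,0,0.88],[0,0,0,0,0.88],[0,0,0,0,0.88]]'
```

```text
t: 20.0
tool_pos: [0.5196, -0.1649, 0.3444]
orientation: [2.187, 2.255, 0.0]
force: [-4.1, 1.4, 9.3]
opening: 0.0109
gripper_force: 4.2
t: 20.38
tool_pos: [0.5196, -0.1649, 0.3444]
orientation: [2.187, 2.254, 0.0]
force: [-7.9, 2.5, 15.2]
opening: 0.011
gripper_force: 7.5
```

```bash
python3 -m handwheel '[[-0.08,0.03,0.03,0,0.88],[0,0,0,0,0.88],[0,0,0,0,0.88],[0,0,0,0,0.88],[0,0,0,0,0.88],[0,0,0,0,0.88],[0,0,0,0,0.88],[0,0,0,0,0.88],[0,0,0,0,0.88],[0,0,0,0,0.88]]'
python3 -m handwheel '[[0,0,0,0,0.88],[0,0,0,0,0.88],[0,0,0,0,0.88],[0,0,0,0,0.88],[0,0,0,0,0.88],[0,0,0,0,0.88]]'
python3 - <<'E'
from h import *
c,w=snap('wrist','w8.png');_,s=snap('scene','s8.png')
a=cv2.resize(w,(500,375));b=cv2.resize(s[210:300,150:240],(300,375),interpolation=2)
cv2.imwrite('pics/fin.png',np.hstack([a,b])[:,:,::-1]); print([np.round(readout.read_state()['force'],1) for _ in range(2)])
E
```

```text
t: 21.62
tool_pos: [0.5192, -0.1648, 0.3444]
orientation: [2.186, 2.253, 0.002]
force: [-2.3, 0.8, 9.8]
opening: 0.0112
gripper_force: 4.9
t: 22.38
tool_pos: [0.5192, -0.1648, 0.3444]
orientation: [2.186, 2.253, 0.002]
force: [-2.7, 1.7, 11.0]
opening: 0.0112
gripper_force: 4.9
[array([-2.3,  0.1,  9.8]), array([-2.3,  0.1,  9.8])]
```

View pics/fin.png

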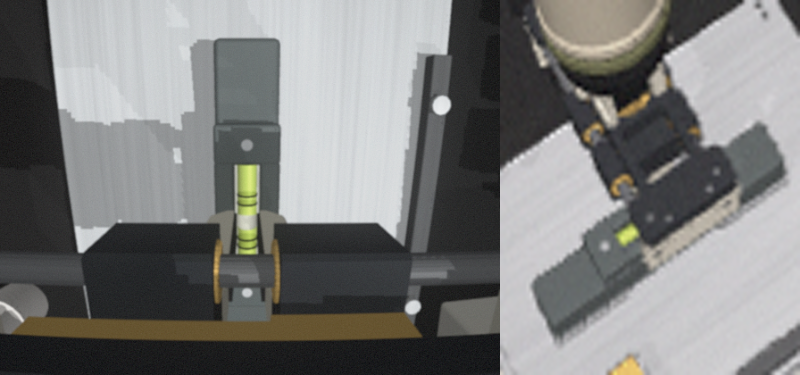

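The wrist view shows the fingers pressing on either side of the slot. The bubble is still visible near (247,222), between marks at about 203 and 237. I add a touch of push and check the bubble numerically.

```bash
python3 -m handwheel '[[0,0,-0.03,0,0.88],[0,0,0,0,0.88],[0,0,0,0,0.88],[0,0,0,0,0.88],[0,0,0,0,0.88],[0,0,0,0,0.88],[0,0,0,0,0.88],[0,0,0,0,0.88]]'
python3 - <<'E'
from h import *
c,w=snap('wrist','w9.png')
x=int(247/500*560); h=cv2.cvtColor(w,cv2.COLOR_RGB2HSV)[180:290,x-2:x+3].mean(1)
for i in range(30,105): print(180+i,int(h[i,1]),int(h[i,2]),end=' | ')
r=[216,228,246,252,264,270]; print('\n',(onz(c,np.c_[np.full(6,x),r],.155)[:,1]*1e3).round(1))
E
```

```text
t: 23.48
tool_pos: [0.5192, -0.1648, 0.3444]
orientation: [2.186, 2.253, 0.002]
force: [-2.5, 1.3, 11.1]
opening: 0.0112
gripper_force: 5.9
210 121 222 | 211 119 222 | 212 120 221 | 213 124 217 | 214 126 209 | 215 131 198 | 216 133 197 | 217 132 198 | 218 133 187 | 219 131 150 | 220 115 104 | 221 116 137 | 222 121 191 | 223 126 206 | 224 133 199 | 225 134 194 | 226 135 196 | 227 133 192 | 228 132 170 | 229 124 126 | 230 113 105 | 231 124 160 | 232 126 208 | 233 124 220 | 234 123 219 | 235 123 220 | 236 122 221 | 237 122 221 | 238 123 220 | 239 119 221 | 240 95 222 | 241 56 219 | 242 25 216 | 243 17 212 | 244 17 206 | 245 19 205 | 246 18 206 | 247 18 204 | 248 18 203 | 249 18 205 | 250 18 212 | 251 17 213 | 252 17 216 | 253 18 216 | 254 16 216 | 255 16 214 | 256 26 212 | 257 59 214 | 258 101 217 | 259 123 218 | 260 128 212 | 261 133 200 | 262 135 193 | 263 137 191 | 264 137 192 | 265 137 191 | 266 135 194 | 267 134 183 | 268 134 142 | 269 124 96 | 270 130 122 | 271 137 166 | 272 136 188 | 273 137 193 | 274 137 192 | 275 137 193 | 276 138 181 | 277 132 142 | 278 122 97 | 279 120 129 | 280 124 189 | 281 125 216 | 282 125 221 | 283 126 204 | 284 117 154 | 
 [-147.5 -153.7 -163.3 -166.5 -173.1 -176.5]
```

```bash
python3 -c "
from plant import job; print(job.close_job())"
```

```text
the job is handed in; nothing more can be done
None
```

The job is handed in at about 23.5 s. The level lies lengthwise on the middle of the plate, the bubble measures within about 0.5 mm of centre, and the fingers press down with about 11 N. The verdict was not reported back.

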